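Latch the specimen cage

TASK

The gate of the yellow-knobbed cage, the one with the brass seal in it, has been left ajar. Lift its latch bar by the yellow knob, swing the gate fully shut so that the bar passes over the red catch lip, and let the bar drop back down behind the lip. Leave the gate and bar of the blue-knobbed cage as they are.

Things in the scene. Friction and masses are not known exactly. Their poses are not given: they have to be found in the camera images.
- yellow_knob (a point): Centre of the yellow ball knob (26 mm across) standing on the latch bar of the brass seal's cage, an aluminium cage 260 mm wide, 200 deep, 102 high, fixed to the bench, gate in front. Take it from above; the room around it is free. The bar's upper face is 32 mm below this centre, joined by a thin stalk. With the bar down the knob is 150 mm from the gate's hinge axis.
- yellow_bar (a joint): Upward turn in rad (0 to 0.6) of that bar (8 mm thick, 12 high, along the gate's top edge) in the gate's plane, about a pivot 20 mm from the hinge axis and 38 mm below the knob's resting height. 0: level, at rest; let go, it falls back there. Its tip clears the red catch lip on the post above 0.09 (knob up 12 mm); at 0.2 the knob is 25 mm up and 10 mm nearer the hinge.
- yellow_hinge (a point): Fixed point on the upright hinge axis of that gate, at the height of the knob's centre with the bar down (150 mm above the bench). Axes are the cage's: z up, x from the gate into the cage, y along the shut gate from its free side to its hinge (at the left, seen from the robot). With the gate shut and the bar down the knob is at (0, -150, 0) mm in these axes.
- yellow_gate (a joint): Angle in rad of that gate: 0 fully shut against its stop, growing as its free side swings out towards the robot, up to 1.4. It turns easily and stays where it is left. With the bar down, the bar strikes the lip's outer side at about 0.15; lifted over it, the bar drops freely behind the lip at gate angles below about 0.07.
- blue_knob (a point): Centre of the blue ball knob on the bar of the other, otherwise equal cage, with a grey seal in it. Not to be moved.

How it is judged:
By the outcome, as a careful person would: the job done as asked, in the order asked, and still so for the second after the job is handed in, with the robot touching nothing.
It also fails if it takes over 35 s, if anything falls off the work surface, if the arm or the gripper's body presses on something with over 40 N, if the wrist force passes 120 N, or if a joint passes its speed limit or range.

ROBOT

A 6-joint arm with a two-finger parallel gripper is mounted at the origin on the work surface. World frame = base frame: x ahead of the robot, y to its left, z up, the work surface at z = 0. Lengths are in m, angles in rad, forces in N, time in s.
With the tool pointing down it reaches from about 0.25 to 0.775 m from the base axis. Payload 4 kg.
Tool frame: the origin (TCP) lies at the very end of the fingers, on their centre line; the grasp point (between the pads) lies 19 mm behind it; x points along the fingers, y is the direction in which the jaws open and shut, and the axes are right-handed (so a half turn about x gives the same grasp; the last joint's range is limited). The gripper opens to 94 mm and grips with 3 to 60 N. Pads are 16 mm wide; open, the fingers measure 119 mm over their backs; the gripper's body (75 mm by 177 mm) begins 78 mm behind the grasp point.
Start: joints at [-1.309, 0.087, 1.371, -0, 1.684, -0.103], TCP at [0.196, -0.514, 0.206] pointing down, gripper open.
Joint ranges: [-3.1, 3.1], [-0.76, 2.03], [0.27, 2.55], [-1.08, 4.22], [0.17, 2.65], [-2.57, 2.57]. Speed limits (rad/s): [2.79, 2.79, 3.14, 3.14, 3.14, 3.14].

INTERFACE

Orientations are given as [roll, pitch, yaw] about the fixed x, y, z axes, in that order (R = Rz(yaw) Ry(pitch) Rx(roll)).
In Python, from bench import robot gives the robot as it stands.
- The arm moves only by the tool carry_out, never from a script. Its argument "targets" is a list of rows, each a list of 5 numbers: the closure, from 0 (fully open) to 1 (shut), then the shift along the tool's x, y, z in cm, then the turn about the tool's x in degrees. In form: [[fingers, tx, ty, tz, turn], ...]. A call has 1 to 20 rows; each row shifts and turns the commanded pose from where the row before left it, along the tool's axes as they then stand; what a row does not reach is not made up. A row lasts 1/10 s, in which the tool goes at most 50 mm and 8.59 degrees, less where a joint would pass 70% of its speed; a pose out of reach is approached as far as the arm can. A call is refused whole if a number of a shift passes 5 or a number of a turn 8.59, either way. A call with a gripper value outside its range is refused whole. The fingers move at their own pace and stop on an object; the grip force is fixed at half the most. Time passes only in rows, so rows that do not move let the fingers close. It gives the time, the measured TCP pose, the force and the opening at its end, in the units of the state.
- robot.get_obs(): the state, without advancing time (a new reading comes with each control period).
- robot.snapshot(name): name is "side" or "top"; returns a dict with "image" (480x640x3 uint8, red, green, blue), "camera_matrix" (3x3 intrinsics, pixels), "distortion" ([k1, k2, p1, p2, k3] as OpenCV has them; the pictures are not rectified), "pose" (4x4, takes a point from camera to world coordinates). Camera axes: x right, y up, looking along -z (the intrinsics and any distortion apply to the point x, -y, -z); pixel columns grow to the right and rows downward; lengths in m; the calibration is good to about 2 mm. A picture is of the moment at which its call begins. There is no depth.
- robot.close_job(): hands the job in, once; it reports no verdict.
The state is a dict: "time": time; "joint_positions": joint angles; "qvel": joint speeds; "joint_torque": joint torques, N m; "tool_pos": TCP position; "ee_rot": TCP orientation; "wrist_force": force on the tool from outside, world axes, zero at the start; "wrist_torque": the same for the moment, N m; "width": finger opening in m.
Only numpy, scipy, OpenCV 4.12 (cv2) and the standard library are available. Lean on these libraries where they do the work, as an engineer would, in place of code of your own. Each camera call takes 0.05 s, during which the arm holds its last target. There are 200 camera calls.

## Working session

There is one attempt and no reset: what is moved stays moved. The work goes in short steps, Python scripts to look and compute and a tool call to move; the robot and the scene stay as the last step left them, time stands still between calls to the robot, and variables do not carry over. Pictures are saved under pics/ and viewed, about 8 in all and at most 12, crops included, and the job is handed in when it is done.

Besides the shell and the picture viewer there is one more tool, called after "Call:" in YAML: its name, and indented under it one key for each argument. carry_out: Moves the arm, as the interface text tells. Its arguments: {"type":"object","properties":{"targets":{"type":"array","items":{"type":"array","items":{"type":"number"}}}},"required":["targets"]}

```bash
mkdir -p pics
cat > h.py <<'E'
import numpy as np, cv2, pickle
from bench import robot
def snap(n,tag):
    s=robot.snapshot(n); cv2.imwrite(f'pics/{tag}.png',s['image'][:,:,::-1]); pickle.dump(s,open(f'pics/{tag}.pkl','wb')); return s
def load(tag): return pickle.load(open(f'pics/{tag}.pkl','rb'))
def ray(s,uv):
    p=cv2.undistortPoints(np.array([[uv]],float),np.array(s['camera_matrix']),np.array(s['distortion']))[0,0]
    T=np.array(s['pose']); d=T[:3,:3]@np.array([p[0],-p[1],-1]); return T[:3,3],d
def atz(s,uv,z):
    o,d=ray(s,uv); return o+d*(z-o[2])/d[2]
def tri(s1,a,s2,b):
    o,d=ray(s1,a);q,e=ray(s2,b); t=np.linalg.lstsq(np.c_[d,-e],q-o,rcond=None)[0]
    A=o+d*t[0];B=q+e*t[1]; return (A+B)/2,np.linalg.norm(A-B)
def proj(s,P):
    T=np.array(s['pose']); c=T[:3,:3].T@(np.array(P)-T[:3,3]); 
    return cv2.projectPoints(np.array([[c[0],-c[1],-c[2]]]),np.zeros(3),np.zeros(3),np.array(s['camera_matrix']),np.array(s['distortion']))[0].ravel()
E
python3 - <<'E'
from h import *
for n in('top','side'):
    s=snap(n,n+'0'); print(np.round(s['pose'],3).tolist())
o=robot.get_obs();print(o)
E
```

```text
[[-0.028, 0.99, -0.14, 0.435], [-1.0, -0.028, 0.001, 0.017], [-0.003, 0.14, 0.99, 0.963], [0.0, 0.0, 0.0, 1.0]]
[[-0.703, 0.551, -0.45, 0.037], [-0.711, -0.534, 0.458, 0.56], [0.012, 0.641, 0.767, 1.045], [0.0, 0.0, 0.0, 1.0]]
{'time': 0.1, 'joint_positions': array([-1.30906592e+00,  8.78917279e-02,  1.37204679e+00,  1.60744578e-05,
        1.68359217e+00, -1.03071514e-01]), 'qvel': array([-0.00039255, -0.00224932, -0.00391214,  0.00142856,  0.00099764,
       -0.0009866 ]), 'joint_torque': array([ 1.22570851e-03, -3.41253090e+01, -3.03302407e+01,  7.18658161e-02,
        3.04182200e-02, -1.06377634e-04]), 'tool_pos': array([ 0.19611334, -0.51334338,  0.20444398]), 'ee_rot': array([-1.68211096,  1.56885823,  1.82428541]), 'wrist_force': array([-0.00810156,  0.65500582, -0.08574613]), 'wrist_torque': array([ 0.06607402, -0.0210557 ,  0.0431332 ]), 'width': 0.09414029641023851}
```

View pics/top0.png

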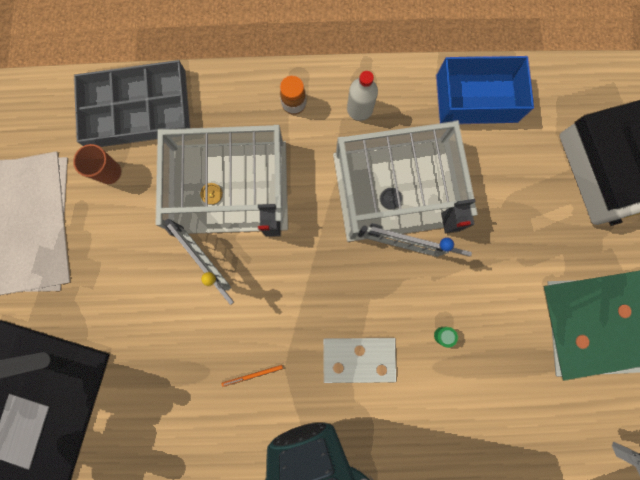

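View pics/side0.png

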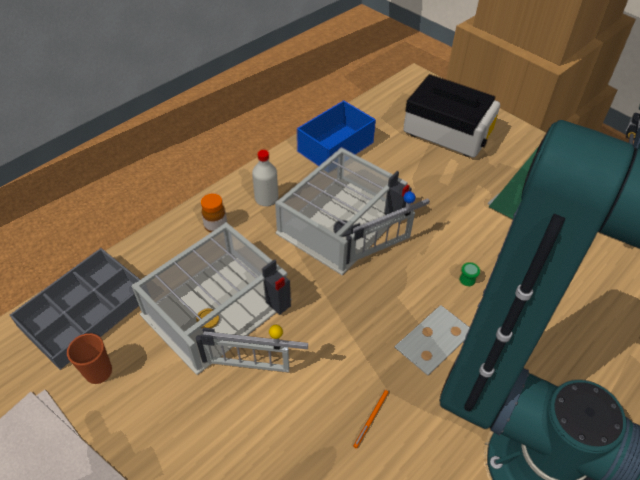

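Top: the yellow knob is at about (208,279), and its gate is open by roughly 55° from the hinge near (172,228). The brass seal is in this left cage. Side: the knob is at about (276,331). I'll enlarge both.

Run:
```python
from h import *
a=load('top0')['image'][115:305,145:295];b=load('side0')['image'][215:380,125:320]
a=cv2.resize(a,None,fx=2.6,fy=2.6,interpolation=2)[:,:,::-1];b=cv2.resize(b,None,fx=2.1,fy=2.1,interpolation=2)[:,:,::-1]
h=max(a.shape[0],b.shape[0]);c=np.zeros((h,a.shape[1]+b.shape[1],3),np.uint8);c[:a.shape[0],:a.shape[1]]=a;c[:b.shape[0],a.shape[1]:]=b
print(c.shape);cv2.imwrite('pics/crop0.png',c)
# colour centroids of yellow ball
t,s=load('top0'),load('side0')
def cen(s,c,r=12):
    im=s['image'][c[1]-r:c[1]+r,c[0]-r:c[0]+r].astype(int); m=(im[...,0]>120)&(im[...,1]>100)&(im[...,2]<60)
    y,x=np.nonzero(m); return (x.min()+x.max())/2+c[0]-r,(y.min()+y.max())/2+c[1]-r,len(x),np.ptp(x)+1,np.ptp(y)+1
A=cen(t,(208,279));B=cen(s,(276,331));print(A,B)
print(tri(t,A[:2],s,B[:2]), atz(t,A[:2],.15),atz(s,B[:2],.15))
```

```text
(494, 800, 3)
(np.float64(207.5), np.float64(278.5), 126, np.int64(12), np.int64(14)) (np.float64(275.5), np.float64(331.0), 164, np.int64(14), np.int64(15))
(array([0.47772435, 0.2143408 , 0.15240847]), np.float64(0.0005669215853768623)) [0.47808407 0.21509938 0.15      ] [0.47865812 0.21326683 0.15      ]
```

View pics/crop0.png

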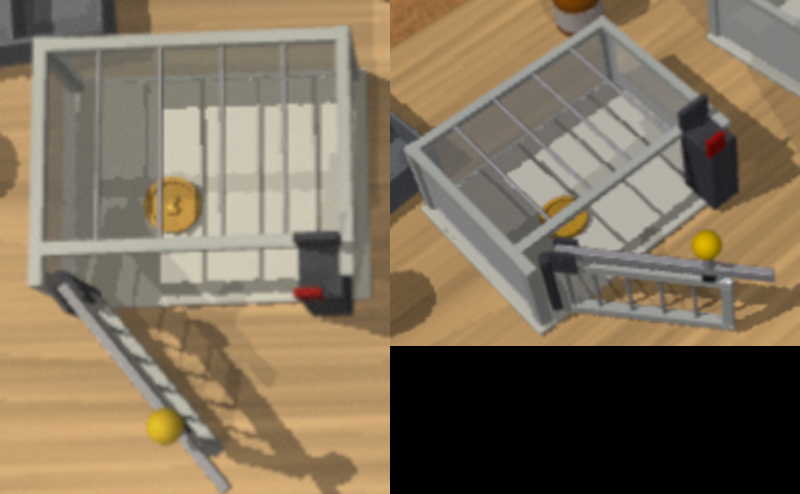

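Run:
```python
from h import *
t,s=load('top0'),load('side0')
T=lambda x,y:(145+x/2.6-.3,115+y/2.6-.3)
S=lambda x,y:(125+(x-390)/2.1-.25,215+y/2.1-.25)
for n,p in dict(BL=(35,40),BR=(350,28),FL=(30,285)).items(): print(n,atz(t,T(*p),.102).round(4))
print('side BL,BR',atz(s,S(408,148),.102).round(4),atz(s,S(602,18),.102).round(4))
a,b=atz(t,T(72,287),.118),atz(t,T(224,487),.118);print('bar top',a,b,np.degrees(np.arctan2(*(b-a)[1::-1])), np.linalg.norm(b-a))
a2,b2=atz(s,S(578,244),.118),atz(s,S(772,270),.118);print('bar side',a2,b2,np.degrees(np.arctan2(*(b2-a2)[1::-1])),np.linalg.norm(b2-a2))
k=np.array([.4778,.2143])
for p,q in((a,b),(a2,b2)):
    d=(q-p)[:2]/np.linalg.norm((q-p)[:2]); print('hinge',k-.15*d,'knob offset',np.cross(d,k-p[:2]))
print('lip',tri(t,T(308,293),s,S(716,144)))
print('blk',tri(t,T(66,280),s,S(566,245)))
```

```text
BL [0.7826 0.3297 0.102 ]
BR [0.7839 0.084  0.102 ]
FL [0.589  0.3285 0.102 ]
side BL,BR [0.7812 0.3287 0.102 ] [0.7829 0.0882 0.102 ]
bar top [0.58375663 0.29127062 0.118     ] [0.43480388 0.17888444 0.118     ] -142.96512106482206 0.18659468253062086
bar side [0.5736649 0.2825883 0.118    ] [0.43513874 0.17771279 0.118     ] -142.8713314949068 0.17374800378814173
hinge [0.59754035 0.30464516] knob offset -0.0023745326456156915
hinge [0.5973923  0.30484105] knob offset -0.0034196891604608218
lip (array([0.5749572 , 0.11724361, 0.11052366]), np.float64(0.0012394368383370563))
blk (array([0.58504735, 0.29290101, 0.11785284]), np.float64(0.009639850203608684))<stdin>:11: DeprecationWarning: Arrays of 2-dimensional vectors are deprecated. Use arrays of 3-dimensional vectors instead. (deprecated in NumPy 2.0)
```

```bash
cat >> h.py <<'E'
from scipy.spatial.transform import Rotation as Ro
def tool():
    o=robot.get_obs(); return o,np.array(o['tool_pos']),Ro.from_euler('xyz',o['ee_rot']).as_matrix()
def go(P,yaw=None):  # needed shift (cm, tool axes now) and turn; yaw=deg of jaw axis in world
    o,p,R=tool(); y=np.degrees(np.arctan2(R[1,1],R[0,1])); 
    print('t',o['time'],'p',p.round(4),'jawyaw',y.round(2),'j',np.round(o['joint_positions'],2),'F',np.round(o['wrist_force'],1),'w',round(o['width'],4))
    print('shift cm',(R.T@(np.array(P)-p)*100).round(2),'turn',None if yaw is None else [round(-((yaw+k-y+180)%360-180),1) for k in(0,180)])
E
python3 - <<'E'
from h import *
print(tool()[2].round(3)); go([.4778,.2143,.21],-53)
E
```

```text
[[-0.     0.357 -0.934]
 [ 0.002 -0.934 -0.357]
 [-1.    -0.002 -0.   ]]
t 0.1 p [ 0.1961 -0.5133  0.2044] jawyaw -69.1 j [-1.31  0.09  1.37  0.    1.68 -0.1 ] F [-0.   0.7 -0.1] w 0.0941
shift cm [ -0.43 -57.93 -52.27] turn [np.float64(-16.1), np.float64(163.9)]
```

Call:
carry_out:
  targets:
    - [0,-1,-1,-1,0]
    - [0,-1,-2,-2,0]
    - [0,-1,-3,-2.7,0]
    - [0,-1,-3,-2.7,0]
    - [0,0,-3,-2.7,0]
    - [0,0,-3,-2.7,0]
    - [0,0,-3,-2.7,0]
    - [0,0,-3,-2.7,0]
    - [0,0,-3,-2.7,0]
    - [0,0,-3,-2.7,0]
    - [0,0,-3,-2.7,0]
    - [0,0,-3,-2.7,0]
    - [0,0,-3,-2.7,0]
    - [0,0,-3,-2.7,0]
    - [0,0,-3,-2.7,0]
    - [0,0,-3,-2.7,0]
    - [0,0,-3,-2.7,0]
    - [0,0,-3,-2.7,0]
    - [0,0,-3,-2.7,0]
    - [0,0,-3,-2.7,0]

```text
time: 2.1
tool_pos: [0.4744, 0.205, 0.2462]
ee_rot: [3.115, 1.57, 0.339]
wrist_force: [0.5, -0.0, 1.1]
width: 0.0938
```

```bash
python3 -c "
from h import *
go([.4778,.2143,.2],-53)"
```

```text
t 2.1 p [0.4744 0.205  0.2462] jawyaw -69.05 j [0.3  0.01 1.37 0.   1.76 1.5 ] F [ 0.5 -0.   1.1] w 0.0938
shift cm [ 4.63 -0.75 -0.65] turn [np.float64(-16.0), np.float64(164.0)]
```

Call:
carry_out:
  targets:
    - [0,0,0,0,-5]
    - [0,0,0,0,-5]
    - [0,0,0,0,-6]
    - [0,0,0,0,0]
    - [0,0,0,0,0]

```text
time: 2.6
tool_pos: [0.4744, 0.203, 0.2459]
ee_rot: [2.894, 1.57, 0.394]
wrist_force: [0.8, 0.7, 0.1]
width: 0.0942
```

```bash
python3 -c "
from h import *
go([.4778,.2143,.2],-53)
s=snap('top','top1');t=snap('side','side1')
a=s['image'][200:320,140:280];b=t['image'][250:400,210:385]
a=cv2.resize(a,(400,343),interpolation=2);b=cv2.resize(b,(400,343),interpolation=2)
cv2.imwrite('pics/c1.png',np.hstack([a,b])[:,:,::-1])"
```

```text
t 2.6 p [0.4744 0.203  0.2459] jawyaw -53.2 j [0.29 0.01 1.38 0.   1.76 1.22] F [0.8 0.7 0.1] w 0.0942
shift cm [ 4.59 -0.7  -0.95] turn [np.float64(-0.2), np.float64(179.8)]
```

View pics/c1.png

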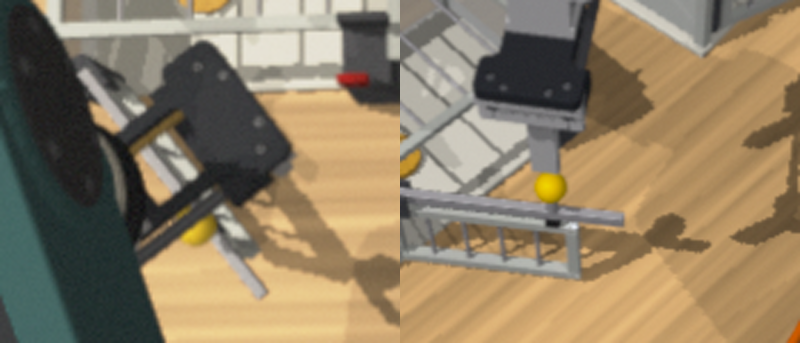

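The side crop shows the knob at about (550,187), just below the fingers, with the gripper's jaw line across the gate. The top crop shows the jaws either side of the bar. Next I align and descend.

Call:
carry_out:
  targets:
    - [0,0,-0.7,-0.9,0]
    - [0,2,0,0,0]
    - [0,2,0,0,0]
    - [0,2,0,0,0]
    - [0,1.5,0,0,0]
    - [0,0,0,0,0]
    - [0,0,0,0,0]

```text
time: 3.4
tool_pos: [0.478, 0.214, 0.1707]
ee_rot: [-3.014, 1.571, 0.771]
wrist_force: [-0.1, 0.4, -0.1]
width: 0.0942
```

```bash
python3 -c "
from h import *
go([.4778,.2143,.131],-53)
s=snap('top','top2');t=snap('side','side2')
a=s['image'][200:320,140:280];b=t['image'][250:400,210:385]
a=cv2.resize(a,(400,343),interpolation=2);b=cv2.resize(b,(400,343),interpolation=2)
cv2.imwrite('pics/c2.png',np.hstack([a,b])[:,:,::-1])"
```

```text
t 3.4 p [0.478  0.214  0.1707] jawyaw -53.1 j [0.31 0.04 1.49 0.   1.61 1.24] F [-0.1  0.4 -0.1] w 0.0942
shift cm [ 3.97 -0.04  0.  ] turn [np.float64(-0.1), np.float64(179.9)]
```

View pics/c2.png

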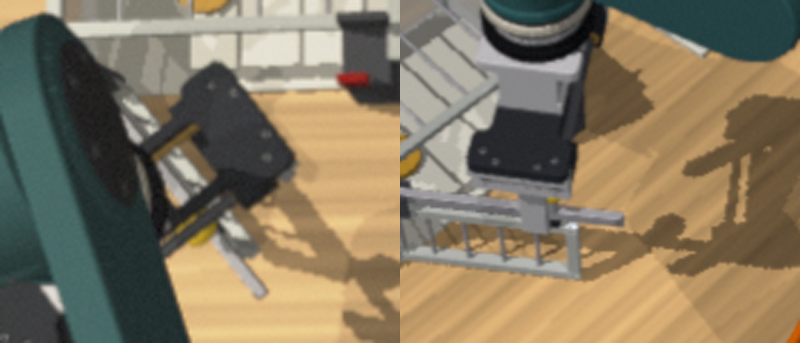

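```bash
python3 -c "
from h import *
t=load('side2')
n=np.array([-.6,.8,0])
for P in ([.478,.2143,.1524],np.array([.478,.214,.171])+n*.053,np.array([.478,.214,.19])+n*.06):
    u=proj(t,P); print((u-[210,250])*400/175)"
```

```text
[149.16665236 184.80887974]
[134.8469184  231.07038742]
[131.61119252 226.215091  ]
```

The finger projects exactly where it is seen (x≈535), so the alignment holds. I'll descend and grip.

Call:
carry_out:
  targets:
    - [0,1.5,0,0,0]
    - [0,1.5,0,0,0]
    - [0,0.9,0,0,0]
    - [0,0,0,0,0]
    - [0.4,0,0,0,0]
    - [0.6,0,0,0,0]
    - [0.7,0,0,0,0]
    - [1,0,0,0,0]
    - [1,0,0,0,0]
    - [1,0,0,0,0]
    - [1,0,0,0,0]
    - [1,0,0,0,0]

```text
time: 4.7
tool_pos: [0.4779, 0.2137, 0.1315]
ee_rot: [1.161, 1.571, -1.336]
wrist_force: [0.1, -0.9, 0.5]
width: 0.0336
```

```bash
python3 -c "
from h import *
go([.4778,.2143,.131],-53)"
```

```text
t 4.7 p [0.4779 0.2137 0.1315] jawyaw -53.1 j [ 0.31  0.05  1.55 -0.    1.53  1.24] F [ 0.1 -0.9  0.5] w 0.0336
shift cm [ 0.05 -0.05 -0.03] turn [np.float64(-0.1), np.float64(179.9)]
```

Still closing; wait a little longer.

Call:
carry_out:
  targets:
    - [1,0,0,0,0]
    - [1,0,0,0,0]
    - [1,0,0,0,0]
    - [1,0,0,0,0]
    - [1,0,0,0,0]

```text
time: 5.2
tool_pos: [0.4779, 0.2137, 0.1314]
ee_rot: [0.98, 1.571, -1.517]
wrist_force: [0.2, -0.6, -1.0]
width: 0.0243
```

Call:
carry_out:
  targets:
    - [1,-0.5,0,-0.15,0]
    - [1,-0.5,0,-0.18,0]
    - [1,-0.5,0,-0.2,0]
    - [1,-0.5,0,-0.22,0]
    - [1,-0.5,0,-0.25,0]
    - [1,0,0,0,0]
    - [1,0,0,0,0]

```text
time: 5.9
tool_pos: [0.4859, 0.2198, 0.1565]
ee_rot: [1.379, 1.571, -1.118]
wrist_force: [0.5, 0.4, -1.9]
width: 0.0242
```

```bash
python3 -c "
from h import *
go([.4779,.2137,.131],-53)
s=snap('top','top3');t=snap('side','side3')
a=s['image'][200:320,140:280];b=t['image'][250:400,210:385]
a=cv2.resize(a,(400,343),interpolation=2);b=cv2.resize(b,(400,343),interpolation=2)
cv2.imwrite('pics/c3.png',np.hstack([a,b])[:,:,::-1])"
```

```text
t 5.9 p [0.4859 0.2198 0.1565] jawyaw -53.09 j [ 0.32  0.06  1.49 -0.    1.59  1.25] F [ 0.5  0.4 -1.9] w 0.0242
shift cm [2.55 0.   1.01] turn [np.float64(-0.1), np.float64(179.9)]
```

View pics/c3.png

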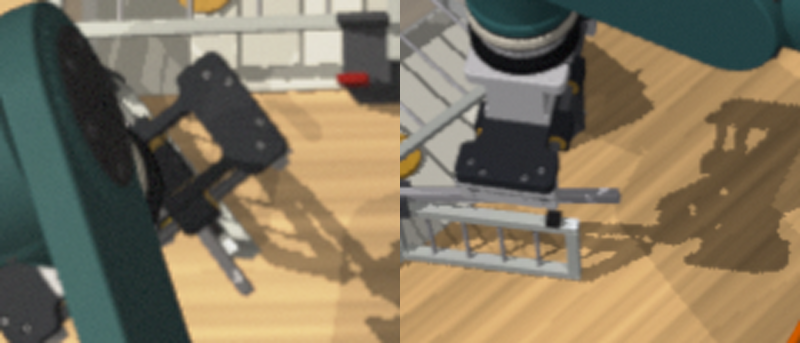

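The side crop shows the bar tilted up off the gate's top edge (tip at about (615,195)), the knob inside the jaws and low forces. I'll swing a few rows and check the radius.

Call:
carry_out:
  targets:
    - [1,0,0.73,-0.02,-3]
    - [1,0,0.98,-0.03,-4]
    - [1,0,0.98,-0.03,-4]
    - [1,0,0.98,-0.03,-4]
    - [1,0,0,0,0]
    - [1,0,0,0,0]

```text
time: 6.6
tool_pos: [0.5118, 0.1941, 0.1561]
ee_rot: [-2.929, 1.569, 1.117]
wrist_force: [3.6, 3.9, -3.7]
width: 0.0244
```

```bash
cat > sw.py <<'E'
from h import *
H=np.array([.5976,.3046]);
o,p,R=tool(); d=p[:2]-H; a=np.degrees(np.arctan2(d[1],d[0])); print('r',np.linalg.norm(d),'ang',a,'gate deg',-a-90)
th=np.radians(-90.0); K=H+.14*np.array([np.cos(th),np.sin(th)])
go([*K,.1565],0.)
E
python3 sw.py
```

```text
r 0.1398963247910003 ang -127.85309382146829 gate deg 37.85309382146829
t 6.6 p [0.5118 0.1941 0.1561] jawyaw -38.19 j [0.26 0.1  1.46 0.   1.59 0.92] F [ 3.6  3.9 -3.7] w 0.0244
shift cm [-0.04  8.57 -2.99] turn [np.float64(-38.2), np.float64(141.8)]
```

Call:
carry_out:
  targets:
    - [1,0,0.98,-0.06,-4]
    - [1,0,0.98,-0.06,-4]
    - [1,0,0.98,-0.05,-4]
    - [1,0,0.98,-0.05,-4]
    - [1,0,0.98,-0.04,-4]
    - [1,0,0,0,0]
    - [1,0,0,0,0]

```text
time: 7.3
tool_pos: [0.5547, 0.1722, 0.1561]
ee_rot: [-2.555, 1.57, 1.84]
wrist_force: [2.4, 4.9, -3.8]
width: 0.0246
```

```bash
python3 sw.py
```

```text
r 0.13918282287692657 ang -107.9605408834662 gate deg 17.960540883466194
t 7.3 p [0.5547 0.1722 0.1561] jawyaw -18.17 j [0.2  0.17 1.38 0.   1.6  0.52] F [ 2.4  4.9 -3.8] w 0.0246
shift cm [-0.04  4.31 -0.62] turn [np.float64(-18.2), np.float64(161.8)]
```

Call:
carry_out:
  targets:
    - [1,0,0.97,-0.06,-4]
    - [1,0,0.97,-0.06,-4]
    - [1,0,0.73,-0.03,-3]
    - [1,0,0.73,-0.03,-3]
    - [1,0,0.49,-0.02,-2]
    - [1,0,0,0,0]
    - [1,0,0,0,0]

```text
time: 8.0
tool_pos: [0.5928, 0.166, 0.1563]
ee_rot: [-2.43, 1.57, 2.245]
wrist_force: [1.6, 3.7, -4.2]
width: 0.0248
```

```bash
python3 sw.py; python3 -c "
from h import *
s=snap('top','top4');t=snap('side','side4')
a=s['image'][170:290,150:290];b=t['image'][215:365,190:365]
a=cv2.resize(a,(400,343),interpolation=2);b=cv2.resize(b,(400,343),interpolation=2)
cv2.imwrite('pics/c4.png',np.hstack([a,b])[:,:,::-1])"
```

```text
r 0.1387168613331695 ang -91.97744289196108 gate deg 1.9774428919610756
t 8.0 p [0.5928 0.166  0.1563] jawyaw -2.15 j [0.18 0.25 1.28 0.   1.61 0.22] F [ 1.6  3.7 -4.2] w 0.0248
shift cm [-0.02  0.48  0.12] turn [np.float64(-2.2), np.float64(177.8)]
```

View pics/c4.png

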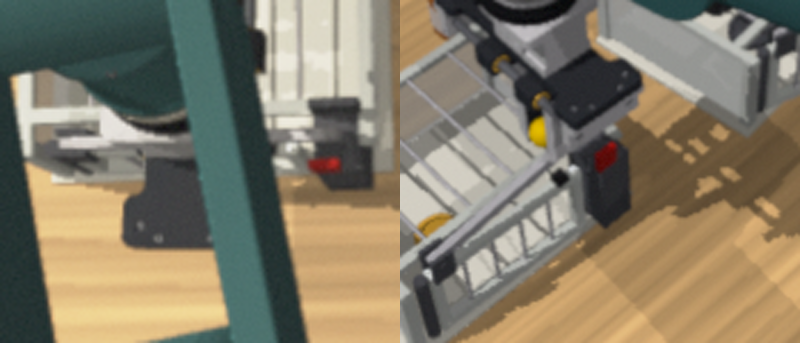

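The side crop shows the gate almost shut and the raised bar past the red lip at (605,155). Now I press gently onto the stop.

Call:
carry_out:
  targets:
    - [1,0,0.25,0,-1]
    - [1,0,0.25,0,-1]
    - [1,0,0.1,0,0]
    - [1,0,0,0,0]
    - [1,0,0,0,0]

```text
time: 8.6
tool_pos: [0.5975, 0.1656, 0.1558]
ee_rot: [-1.615, 1.567, 3.096]
wrist_force: [-2.6, 5.4, -3.9]
width: 0.0243
```

```bash
python3 sw.py
```

```text
r 0.13902464495037278 ang -90.02196437932147 gate deg 0.021964379321474325
t 8.6 p [0.5975 0.1656 0.1558] jawyaw -0.07 j [0.18 0.26 1.27 0.   1.62 0.18] F [-2.6  5.4 -3.9] w 0.0243
shift cm [-0.07  0.01  0.1 ] turn [np.float64(-0.1), np.float64(179.9)]
```

Call:
carry_out:
  targets:
    - [1,0,0.1,0,0]
    - [1,0,0.1,0,0]
    - [1,0,0,0,0]

```text
time: 8.9
tool_pos: [0.5976, 0.1653, 0.1552]
ee_rot: [-1.488, 1.562, -3.06]
wrist_force: [-6.4, 3.6, -2.9]
width: 0.0241
```

Position stalls while the force rises, so the gate is on its stop. I'll lower the bar.

Call:
carry_out:
  targets:
    - [1,0.5,0,0.25,0]
    - [1,0.5,0,0.22,0]
    - [1,0.5,0,0.2,0]
    - [1,0.5,0,0.18,0]
    - [1,0.4,0,0.12,0]
    - [1,0,0,0,0]
    - [1,0,0,0,0]

```text
time: 9.6
tool_pos: [0.5976, 0.1557, 0.132]
ee_rot: [-1.54, 1.562, -3.111]
wrist_force: [-5.9, 3.7, -1.3]
width: 0.0244
```

```bash
python3 sw.py; python3 -c "
from h import *
t=snap('side','side5')
b=t['image'][215:365,190:365]
cv2.imwrite('pics/c5.png',cv2.resize(b,(600,514),interpolation=2)[:,:,::-1])"
```

```text
r 0.14892591447726694 ang -89.98707657203634 gate deg -0.012923427963656309
t 9.6 p [0.5976 0.1557 0.132 ] jawyaw -0.04 j [0.16 0.27 1.31 0.   1.57 0.16] F [-5.9  3.7 -1.3] w 0.0244
shift cm [-2.45 -0.02 -0.89] turn [np.float64(-0.0), np.float64(180.0)]
```

View pics/c5.png

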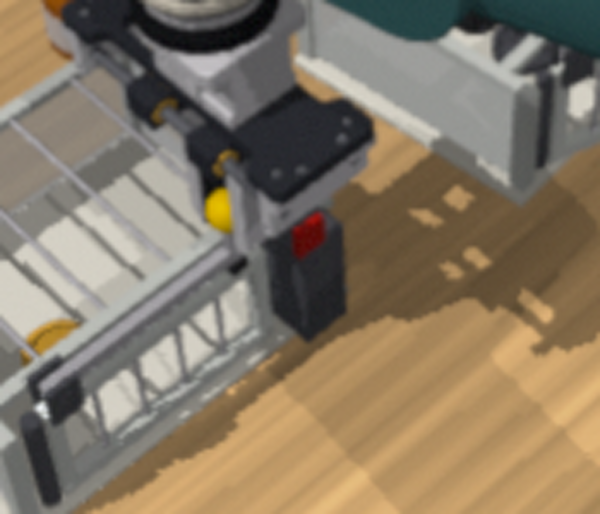

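The bar is level along the gate's top edge, and its end runs in behind the red lip at (310,232). Release slowly and rise.

Call:
carry_out:
  targets:
    - [0.6,0,0,0,0]
    - [0.55,0,0,0,0]
    - [0.5,0,0,0,0]
    - [0.4,0,0,0,0]
    - [0.4,0,0,0,0]
    - [0.4,0,0,0,0]
    - [0.4,0,0,0,0]

```text
time: 10.35
tool_pos: [0.6014, 0.1554, 0.1325]
ee_rot: [0.646, 1.57, -0.927]
wrist_force: [-0.4, 0.1, 0.6]
width: 0.0562
```

```bash
python3 sw.py
```

```text
r 0.14929745506979233 ang -88.53207095947857 gate deg -1.467929040521426
t 10.35 p [0.6014 0.1554 0.1325] jawyaw -0.1 j [ 0.16  0.27  1.31 -0.    1.57  0.16] F [-0.4  0.1  0.6] w 0.0562
shift cm [-2.4  -0.38 -0.92] turn [np.float64(-0.1), np.float64(179.9)]
```

Call:
carry_out:
  targets:
    - [0.4,-0.5,-0.35,0,0]
    - [0.4,-1,0,0,0]
    - [0.4,-2,0,0,0]
    - [0.4,-3,0,0,0]
    - [0.4,-3,0,0,0]
    - [0.4,-2,-3,0,0]
    - [0.4,0,-4,0,0]
    - [0.4,0,-4,0,0]
    - [0.4,0,-4,0,0]
    - [0.4,0,-4,0,0]
    - [0.4,0,-3,0,0]
    - [0.4,0,-1,0,0]
    - [0.4,0,0,0,0]
    - [0.4,0,0,0,0]

```text
time: 11.75
tool_pos: [0.3688, 0.1559, 0.2479]
ee_rot: [1.624, 1.569, 0.051]
wrist_force: [0.3, 0.7, 0.2]
width: 0.0565
```

```bash
python3 sw.py; python3 -c "
from h import *
s=snap('top','top6');t=snap('side','side6')
a=s['image'][170:290,150:290];b=t['image'][215:365,190:365]
a=cv2.resize(a,(400,343),interpolation=2);b=cv2.resize(b,(400,343),interpolation=2)
cv2.imwrite('pics/c6.png',np.hstack([a,b])[:,:,::-1])
def cen(s,lo,hi):
    im=s['image'].astype(int)[lo[1]:hi[1],lo[0]:hi[0]]; m=(im[...,0]>120)&(im[...,1]>100)&(im[...,2]<60)
    m=m.astype(np.uint8); n,l,st,c=cv2.connectedComponentsWithStats(m); return [(st[i].tolist(),(c[i]+lo).round(1).tolist()) for i in range(1,n) if st[i,4]>30]
print(cen(t,(190,215),(365,365)),proj(t,[.5976,.1546,.15]))
print(cen(s,(150,170),(290,290)),proj(s,[.5976,.1546,.15]))
def bl(s):
    im=s['image'].astype(int); m=((im[...,2]>130)&(im[...,0]<60)&(im[...,1]<110)).astype(np.uint8); n,l,st,c=cv2.connectedComponentsWithStats(m); return [c[i].round(1).tolist() for i in range(1,n) if 40<st[i,4]<300]
for q in ('top0','top6','side0','side6'): print(q,bl(load(q)))
"
```

```text
r 0.2728783950695861 ang -146.98534609104803 gate deg 56.98534609104803
t 11.75 p [0.3688 0.1559 0.2479] jawyaw -0.11 j [ 0.26 -0.26  1.61 -0.    1.79  0.26] F [0.3 0.7 0.2] w 0.0565
shift cm [ 9.18 22.87 -0.91] turn [np.float64(-0.1), np.float64(179.9)]
[([60, 56, 12, 12, 110], [255.8, 276.1]), ([8, 94, 14, 9, 51], [204.3, 312.3])] [256.70194124 275.06986213]
[([83, 38, 12, 13, 112], [238.4, 213.4])] [240.47170082 212.72174234]
top0 [[445.9, 243.7]]
top6 [[446.2, 244.1]]
side0 [[408.8, 196.2]]
side6 [[346.1, 106.8]]
```

View pics/c6.png

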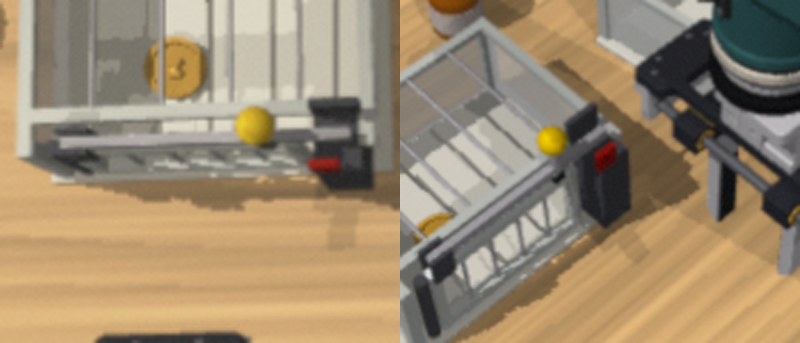

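The bar lies level behind the red lip in both views, the arm is clear, and the blue knob's pixel in the top view is unchanged. One last height check, then I hand in.

```bash
python3 -c "
from h import *
print(tri(load('top6'),(238.5,213.5),load('side6'),(255.5,276.5)))
print(robot.close_job())"
```

```text
(array([0.59644594, 0.15839856, 0.1499001 ]), np.float64(0.00042773816086158674))
the job is handed in; nothing more can be done
None
```

The yellow-knobbed cage is latched: I gripped the yellow knob, lifted its bar, and swung the gate onto its stop. I then lowered the bar behind the red lip, let go and backed away. The robot's clock read 11.75 s at the last move, against the 35 s limit.

**Gate and bar:** the last pictures show the gate shut and the bar level behind the red lip. The knob measured (0.596, 0.158, 0.150) m. Its height matches bar-down. It is about 4 mm from my predicted shut position, mostly along the gate, which I put down to calibration and hinge-estimate error.

**Stop contact:** while I pressed the gate shut, its position stopped changing as the force rose, to about 6 N.

**Blue cage:** its knob moved only about 0.5 pixel in the top view, so it was not disturbed. In the side view the arm hid that knob at the end, so that check gave nothing. The colour match there (346, 107) was some other object.

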